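# Hang and lock a shelf bracket on the slotted upright of a dental-lab bench

### The job

Take the steel shelf bracket that has two hooked claws on its back (not the look-alike with two straight round pegs), hook both claws into the top two slots of the grey slotted upright, then press straight down on the flat top of its back plate until it drops and locks fully home. Feel for the slots and the lock: the bracket must never be pushed against the upright with more than about 40 N. Leave the bracket hanging by itself and do not disturb the other things on the bench.

Things in the scene. Friction and masses are not known exactly. Their poses are not given: they have to be found in the camera images.
- bracket_grip (a point): The bracket to hang, plain steel, about 0.36 kg, standing on its flat foot in its working attitude. Axes: x from the arm towards the back plate and claws, y sideways, z up. Its arm is an upright rib 14 thick (y), top 46 above the underside, on a foot 48 wide and 5 thick. This point is mid-thickness in the rib, 90 mm in front of the back plate's rear face, 33 mm above the underside.
- bracket_claw (a point): On the bracket's rear face at the upper claw, mid-width, 70 mm above the underside, level with the lower edge of the claw's tab. The tab (8.5 wide, 7 high) runs 10.5 mm back (+x); from its end a lip hangs 16 mm below it, with a rounded bump on its back that reaches 14 mm behind the rear face; rear face and lip are 5.5 mm apart. A second identical claw is 40 mm lower. Axes as bracket_grip.
- bracket_pad (a point): Centre of the flat top of the bracket's back plate (a flange 40 deep in x, 36 wide, 8 thick, reaching over the rail), the place to press: 130 mm above the underside, 4 mm behind the rear face. Hooked but unlocked, a push of 5 to 20 N here drives the claw past the spring catch; it then drops about 11 mm in all, until the tabs rest hard on the slots' lower edges: locked.
- bracket: The same bracket, origin on its underside at the rear face, mid-width. 152 mm from rear face to front end, where a cross bar 60 wide and 30 high stands; back plate 36 wide, 8 thick, 130 tall.
- stand_slot (a point): Nominal middle of the top slot's lower edge, on the upright's front face, 170 mm above the bench. x points into the upright, y sideways, z up; a locked bracket's axes agree and bracket_claw lies here. But the rail was fixed to its post by hand: the true slots lie up to 7 mm to either side and up to 2 mm above or below this, to be found by feel or sight. Slots are 12 wide, 32 high.
- stand: The upright, bolted down; origin on the bench below stand_slot. Grey rail 44 wide, front plate 4 thick, top at 209 mm; four slots in a column, 40 mm apart. Behind the top slot a spring roller (the catch): claws pushed in with tabs 17 to 24 mm above the slots' lower edges miss it; let down, the bracket rests on it with tabs about 11 mm above the edges and stays there when released, unlocked.
- peg_bracket_mid (a point): Bystander: the look-alike bracket, same foot and rib, but its back plate is 82 tall with no flange on top and two straight round pegs in place of the claws; point in its rib (90 mm in front of the rear face, 33 mm up). Leave alone.
- bowl: Bystander: green mixing bowl, 110 across, 60 high; origin under its centre.
- jar: Bystander: white jar, 70 across, 100 high; origin under its centre.
- cup: Bystander: white cup, 72 across, 75 high; origin under its centre.
- model: Bystander: plaster model with an arch of teeth, 75 x 70 x 34; origin under its centre.
- spatula: Bystander: spatula, 200 long, lying flat; origin at its middle.

How it is judged:
By the outcome, as a careful person would: the job done as asked, in the order asked, and still so for the second after the job is handed in, with the robot touching nothing.
It also fails if it takes over 72 s, if anything falls off the work surface, if the arm or the gripper's body presses on something with over 40 N, if the wrist force passes 120 N, or if a joint passes its speed limit or range.

### The arm

A 6-joint arm with a two-finger parallel gripper is mounted at the origin on the work surface. World frame = base frame: x ahead of the robot, y to its left, z up, the work surface at z = 0. Lengths are in m, angles in rad, forces in N, time in s.
With the tool pointing down it reaches from about 0.35 to 0.775 m from the base axis. Payload 7.3 kg.
Tool frame: the origin (TCP) lies midway between the tips of the shut fingers; the grasp point (between the pads) lies robot.grasp_offset behind it (robot.grasp_offset is the distance from the TCP to the grasp point, in m); z points along the fingers, x is the direction in which the jaws open and shut, and the axes are right-handed (so a half turn about z gives the same grasp; the last joint's range is limited). The gripper opens to 92 mm and grips with 3 to 60 N. Pads are 19 mm wide; open, the fingers measure 130 mm over their backs; the gripper's body (75 mm by 190 mm) begins 47 mm behind the grasp point.
Start: joints at [-1.429, 0.342, 1.524, -0, 1.275, -0.146], TCP at [0.149, -0.503, 0.227] pointing down, gripper open.
Joint ranges: [-2.53, 2.53], [-0.77, 2.02], [0.04, 2.7], [-1, 4.14], [0.28, 2.66], [-3.11, 3.11]. Speed limits (rad/s): [2.57, 2.57, 3.14, 3.14, 3.14, 3.14].

### API

Orientations are given as [roll, pitch, yaw] about the fixed x, y, z axes, in that order (R = Rz(yaw) Ry(pitch) Rx(roll)).
In Python, from cell import robot gives the robot as it stands. The module is installed in compiled form; this text tells all that it offers.
- The arm moves only by the tool move_arm, never from a script. Its argument "increments" is a list of rows, each a list of 7 numbers: the finger opening in mm, from 0 to 91.8, then the shift along the tool's x, y, z in mm, then the turn, a rotation vector about the tool's x, y, z in rad. A call has 1 to 12 rows; each row shifts and turns the pose as measured when the row begins, along the tool's axes as they then stand; what a row does not reach is not made up. A row lasts 1/8 s, in which the tool goes at most 62.5 mm and 10.7 degrees, less where a joint would pass 70% of its speed; a pose out of reach is approached as far as the arm can. A call is refused whole if a number of a shift passes 62.5 or a number of a turn 0.188, either way. A call with a gripper value outside its range is refused whole. The fingers move at their own pace and stop on an object; "newtons" is the grip in N (left out, the last holds). Time passes only in rows, so rows that do not move let the fingers close. It gives the time, the measured TCP pose, the force and the opening at its end, in the units of the state.
- robot.observe(): the state, without advancing time (a new reading comes with each control period).
- robot.read_camera(name): name is "side" or "top" or "wrist"; returns a dict with "img" (400x640x3 uint8, red, green, blue), "fx", "fy", "cx", "cy" (pixels), "k1" (the pictures are not rectified: a ray, as slopes to the right and down, at radius r is drawn at 1 + k1 r^2 times it, then the intrinsics apply), "T" (4x4, takes a point from camera to world coordinates). Camera axes: x right, y down, z forward; pixel columns grow to the right and rows downward; lengths in m; the calibration is good to about 2 mm. A picture is of the moment at which its call begins. There is no depth.
- robot.hand_in(): hands the job in, once; it reports no verdict.
Trained networks look in the newest picture that a camera, given by its name, has taken for a name from the list of things; names that differ only in an ending like _2 or _b are one class to them, and where a whole thing is asked for, a point or a joint stands for the part that bears it (a point fixed in the world has none). Each returns a list of dicts, best first, with "conf" (0 to 1); they miss things now and then, are a little off and sometimes report something else, mostly with a low value. They report only what shows in the picture. A call takes as long as a camera call.
- robot.look_for(thing, camera): "rect" ([left, top, width, height] in pixels, round what is visible of it).
The state is a dict: "time": time; "qpos": joint angles; "qvel": joint speeds; "joint_efforts": joint torques, N m; "tool_pos": TCP position; "tool_rot": TCP orientation; "contact_force": force on the tool from outside, world axes, zero at the start; "torque": the same for the moment, N m; "opening": finger opening in m.
Only numpy, scipy, OpenCV 4.12 (cv2) and the standard library are available. Lean on these libraries where they do the work, as an engineer would, in place of code of your own. Each camera call takes 0.05 s, during which the arm holds its last target.

## Working session

There is one attempt and no reset: what is moved stays moved. The work goes in short steps, Python scripts to look and compute and a tool call to move; the robot and the scene stay as the last step left them, time stands still between calls to the robot, and variables do not carry over. Pictures are saved under pics/ and viewed, and the job is handed in when it is done.

Besides the shell and the picture viewer there is one more tool, called after "Request:" as a command line: name --pt "numbers of a row" for each row, then --argument value for the rest. move_arm: Moves the arm, as the interface text tells. Its arguments: {"type":"object","properties":{"increments":{"type":"array"},"newtons":{"type":"number"}},"required":["increments"]}

```bash
mkdir -p pics
python3 - <<'E'
from cell import robot
import cv2
o=robot.observe(); print({k:(v if not hasattr(v,'round') else v) for k,v in o.items()}); print(robot.grasp_offset)
for c in ["side","top","wrist"]:
    d=robot.read_camera(c); cv2.imwrite(f"pics/{c}0.png",d["img"][:,:,::-1])
    print(c,d["fx"],d["fy"],d["cx"],d["cy"],d["k1"],d["T"])
    for t in ["bracket","stand","peg_bracket_mid","bracket_pad","bracket_claw","bracket_grip","stand_slot"]:
        print(t,[(r["rect"],round(r["conf"],2)) for r in robot.look_for(t,c)[:2]])
E
```

```text
{'time': 0.0, 'qpos': array([-1.42898243e+00,  3.42721459e-01,  1.52502299e+00,  9.56261359e-06,
        1.27541145e+00, -1.46028975e-01]), 'qvel': array([ 2.31005358e-03,  7.31488394e-05,  6.06021628e-04,  1.41888303e-03,
        5.93947045e-04, -2.23570536e-04]), 'joint_efforts': array([ 1.78621565e-03, -4.31232941e+01, -2.44221264e+01,  7.19072367e-02,
        5.60838764e-02, -1.15665039e-04]), 'tool_pos': array([ 0.1489898 , -0.50298364,  0.22604354]), 'tool_rot': array([-3.14135614e+00,  1.54527800e-03, -1.28295606e+00]), 'contact_force': array([ 0.06274766, -0.08685824,  0.74986097]), 'torque': array([-0.0464026 ,  0.06119455,  0.03095437]), 'opening': 0.09187712588514024}
0.0188
side 433.09675539388854 433.09675539388854 321.69292514806165 195.87024302110356 0.024906063024812256 [[-0.99592197 -0.04987348  0.07518019  0.47819588]
 [-0.0893678   0.65954226 -0.74633598  0.90475685]
 [-0.01236214 -0.75001109 -0.66130971  0.93190228]
 [ 0.          0.          0.          1.        ]]
bracket [([265.9, 161.6, 55.0, 40.6], 0.69)]
stand [([314.8, 200.0, 64.3, 87.4], 0.91), ([265.5, 1
[... 833 characters left out ...]
8, 198.0, 19.8, 49.4], 0.84)]
bracket_pad []
bracket_claw [([346.6, 145.2, 21.2, 43.6], 0.69)]
bracket_grip [([344.6, 146.2, 21.0, 46.7], 0.81), ([219.9, 140.0, 20.4, 27.3], 0.46)]
stand_slot [([257.5, 199.0, 41.0, 47.4], 0.73)]
wrist 281.62909809044754 281.62909809044754 316.06963384788907 193.01984671975384 -0.03786581919916556 [[ 2.85644655e-01 -9.10871913e-01 -2.97858168e-01  2.30302117e-01]
 [-9.58335560e-01 -2.71591997e-01 -8.84914748e-02 -4.79655484e-01]
 [-2.91495889e-04  3.10725192e-01 -9.50499748e-01  3.85031826e-01]
 [ 0.00000000e+00  0.00000000e+00  0.00000000e+00  1.00000000e+00]]
bracket []
stand []
peg_bracket_mid []
bracket_pad []
bracket_claw []
bracket_grip []
stand_slot []
```

Run:
```python
import cv2
a=cv2.imread("pics/side0.png");cv2.imwrite("pics/sc.png",cv2.resize(a[140:300,220:400],None,fx=4,fy=4,interpolation=cv2.INTER_CUBIC)[:600])
b=cv2.imread("pics/top0.png");cv2.imwrite("pics/tc.png",cv2.resize(b[130:260,240:390],None,fx=4.5,fy=4.5,interpolation=cv2.INTER_CUBIC))
```

```text
(no output)
```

View pics/side0.png

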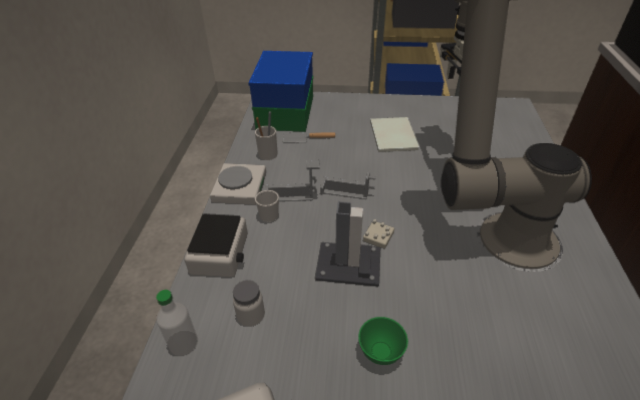

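View pics/top0.png

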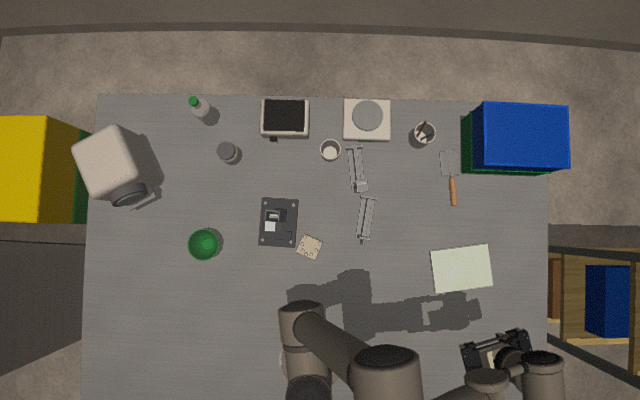

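```bash
ls pics
```

```text
sc.png
side0.png
tc.png
top0.png
wrist0.png
```

View pics/sc.png

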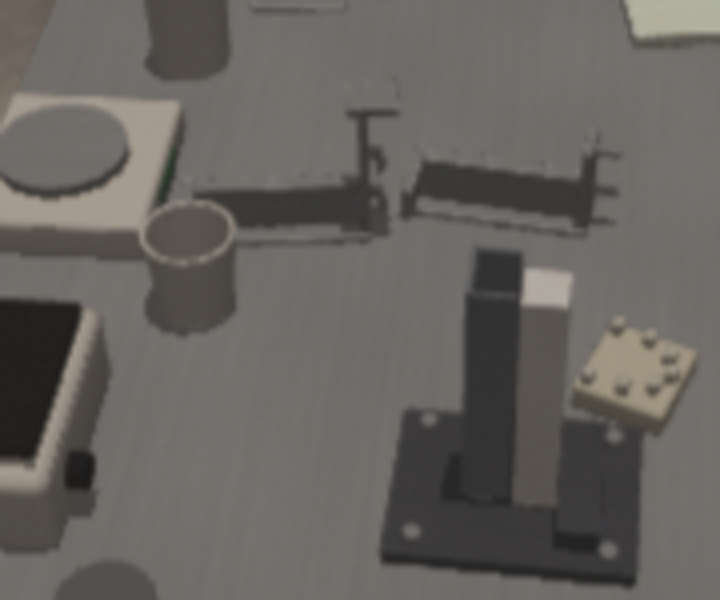

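View pics/tc.png

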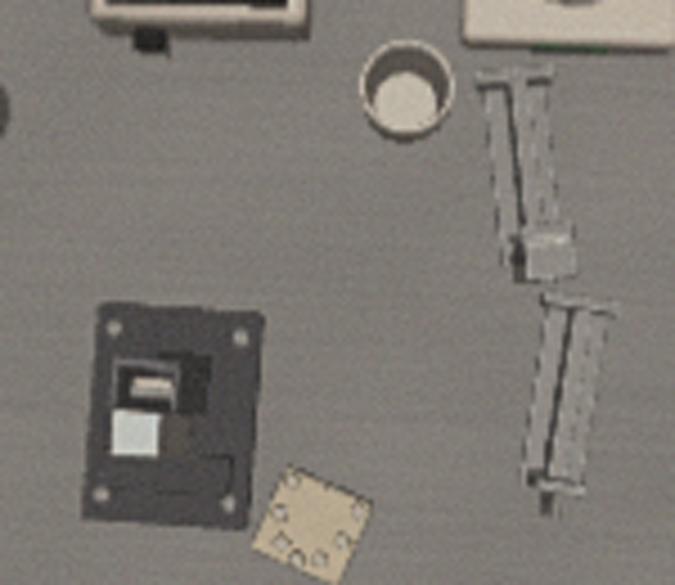

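```bash
cat > h.py <<'E'
import numpy as np, cv2
from scipy.spatial.transform import Rotation as R
from cell import robot
def unproj(d,px,z=None,plane=None):
    K=np.array([[d["fx"],0,d["cx"]],[0,d["fy"],d["cy"]],[0,0,1.]])
    u=cv2.undistortPoints(np.array([[px]],float),K,np.array([d["k1"],0,0,0,0.]))[0,0]
    r=d["T"][:3,:3]@np.array([u[0],u[1],1]);c=d["T"][:3,3]
    if plane is None: return c+r*(z-c[2])/r[2]
    n,p=plane; return c+r*((p-c)@n)/(r@n)
def proj(d,P):
    P=np.atleast_2d(P); T=np.linalg.inv(d["T"]); q=P@T[:3,:3].T+T[:3,3]
    s=q[:,:2]/q[:,2:]; s=s*(1+d["k1"]*(s**2).sum(1,keepdims=True))
    return s*d["fx"]+[d["cx"],d["cy"]]
def rel(pos,yaw,pitch_tool=0.):
    "shift in tool axes and rotvec to reach pos/yaw with tool down, tilted about tool x"
    o=robot.observe(); A=R.from_euler('xyz',o["tool_rot"])
    B=R.from_euler('xyz',[np.pi,0,yaw])*R.from_rotvec([pitch_tool,0,0])
    s=A.inv().apply(np.array(pos)-o["tool_pos"])*1000
    return s.round(1),(A.inv()*B).as_rotvec().round(3)
def show(name,crop=None,f=1,tag=""):
    d=robot.read_camera(name);im=d["img"][:,:,::-1].copy()
    if crop: x,y,w,h=crop; im=im[y:y+h,x:x+w]
    if f!=1: im=cv2.resize(im,None,fx=f,fy=f,interpolation=cv2.INTER_CUBIC)
    cv2.imwrite(f"pics/{tag}.png",im); return d
E
python3 - <<'E'
from h import *
d=robot.read_camera("top")
c=lambda x,y:(240+x/4.5,130+y/4.5)
for n,p,z in [("base corners",(98,303),.01),("",(264,315),.01),("",(248,528),.01),("",(84,516),.01),
 ("rail top corners",(115,358),.209),("",(180,363),.209),("",(175,412),.209),
 ("bracket flange",(524,236),.13),("",(572,234),.13),("",(578,278),.13),("",(527,282),.13),
 ("crossbar",(478,84),.03),("",(552,76),.03),("rib ",(510,88),.046),("",(524,225),.046),
 ("cup",(405,90),.07),("peg cross",(545,300),.03),("peg",(612,310),.03),("peg plate",(530,485),.082),("",(583,490),.082),("model",(312,525),.034),("post",(112,410),.21)]:
    print(n,unproj(d,c(*p),z).round(3))
E
```

```text
base corners [0.569 0.193 0.01 ]
 [0.564 0.061 0.01 ]
 [0.396 0.068 0.01 ]
 [0.401 0.198 0.01 ]
rail top corners [0.518 0.146 0.209]
 [0.516 0.102 0.209]
 [0.484 0.105 0.209]
bracket flange [ 0.618 -0.132  0.13 ]
 [ 0.62  -0.166  0.13 ]
 [ 0.588 -0.171  0.13 ]
 [ 0.584 -0.135  0.13 ]
crossbar [ 0.749 -0.102  0.03 ]
 [ 0.757 -0.16   0.03 ]
rib  [ 0.743 -0.126  0.046]
 [ 0.636 -0.139  0.046]
cup [ 0.734 -0.044  0.07 ]
peg cross [ 0.58  -0.158  0.03 ]
peg [ 0.574 -0.21   0.03 ]
peg plate [ 0.438 -0.145  0.082]
 [ 0.436 -0.184  0.082]
model [0.401 0.018 0.034]
post [0.484 0.147 0.21 ]
```

Run:
```python
from h import *
o=robot.observe();print(o["tool_pos"])
print(rel([0.149,-0.503,0.32],-1.609)); 
B=R.from_euler('xyz',[np.pi,0,-1.609]); print(B.inv().apply(np.array([0.60,0.12,0.30])-[0.149,-0.503,0.32])*1000)
```

```text
[ 0.1490341  -0.50340205  0.22673886]
(array([ -0.4,  -0.1, -93.3]), array([ 0.   , -0.   ,  0.326]))
[-639.77108031 -426.87581894   20.        ]
```

Request:
move_arm --pt "91 0 0 -40 0 0 0.163" --pt "91 0 0 -40 0 0 0.163" --pt "50 -50 -33 0 0 0 0" --pt "50 -50 -33 0 0 0 0" --pt "50 -50 -33 0 0 0 0" --pt "50 -50 -33 0 0 0 0" --pt "50 -50 -33 0 0 0 0" --pt "50 -50 -33 0 0 0 0" --pt "50 -50 -33 0 0 0 0" --pt "50 -50 -33 0 0 0 0" --pt "50 -50 -33 0 0 0 0" --pt "50 -50 -33 0 0 0 0"

```text
time: 2.75
tool_pos: [0.5132, -0.0097, 0.3107]
tool_rot: [-3.135, -0.003, -1.629]
contact_force: [0.6, -1.4, 0.4]
opening: 0.0497
```

Run:
```python
from h import *
o=robot.observe();print(o)
print(rel([0.60,0.124,0.27],-1.609)); print(rel([0.60,0.124,0.27],-1.609,0.6))
```

```text
{'time': 2.75, 'qpos': array([-0.1666814 ,  0.26416355,  1.40278911, -0.00247405,  1.46781879,
        1.46259866]), 'qvel': array([ 0.92344156,  0.52214906, -0.69060136, -0.01087331,  0.15819273,
        0.92289576]), 'joint_efforts': array([-2.27344908e+00, -4.46470284e+01, -2.32780588e+01,  3.13790515e-01,
       -4.11839155e-02, -1.18836354e+00]), 'tool_pos': array([ 0.51323072, -0.0096672 ,  0.31073799]), 'tool_rot': array([-3.13507756, -0.00318478, -1.62904451]), 'contact_force': array([ 0.59438013, -1.37098981,  0.44508899]), 'torque': array([ 0.05021777, -0.02324518, -0.01561948]), 'opening': 0.04972608294339614}
(array([-138.6,  -78.6,   40.8]), array([-0.006, -0.003, -0.02 ]))
(array([-138.6,  -78.6,   40.8]), array([ 0.593, -0.009, -0.018]))
```

Request:
move_arm --pt "50 -50 -28 0 0 0 -0.02" --pt "50 -50 -28 0 0 0 0" --pt "50 -38 -22 0 0 0 0" --pt "50 0 0 10 -0.18 0 0" --pt "50 0 0 10 -0.18 0 0" --pt "50 0 0 10 -0.18 0 0" --pt "50 0 0 0 0 0 0" --pt "50 0 0 0 0 0 0"

```text
time: 3.75
tool_pos: [0.5959, 0.1355, 0.2781]
tool_rot: [2.597, -0.003, -1.6]
contact_force: [-0.1, -0.4, 0.7]
opening: 0.0502
```

Run:
```python
from h import *
d=show("wrist",tag="w1");print(robot.observe()["tool_rot"],d["T"])
print([(r["rect"],r["conf"]) for r in robot.look_for("stand","wrist")])
```

```text
[ 2.59604659 -0.00322506 -1.60011397] [[-0.02733884 -0.65181381 -0.7578861   0.75014482]
 [-0.99962343  0.01961819  0.01918644  0.13089053]
 [ 0.00236237  0.75812524 -0.6521047   0.3696007 ]
 [ 0.          0.          0.          1.        ]]
[([275.7, 71.8, 94.0, 175.4], 0.83)]
```

View pics/w1.png

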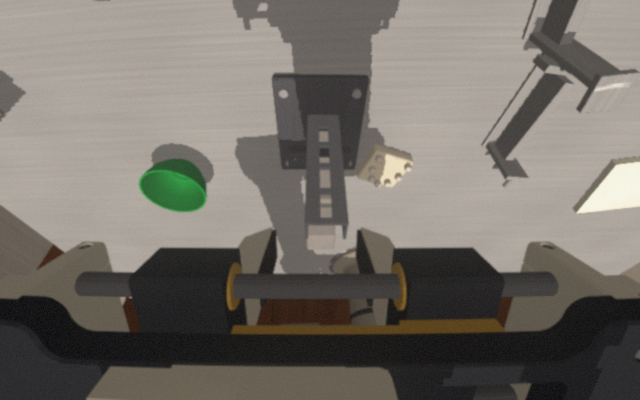

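Run:
```python
import cv2
a=cv2.imread("pics/w1.png")[65:255,265:385]
cv2.imwrite("pics/w1c.png",cv2.resize(a,None,fx=3.1*1,fy=3.1,interpolation=cv2.INTER_CUBIC))
a=cv2.imread("pics/w1.png")[105:250,295:355]
cv2.imwrite("pics/w1d.png",cv2.resize(a,None,fx=4,fy=4,interpolation=cv2.INTER_CUBIC))
```

```text
(no output)
```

View pics/w1d.png

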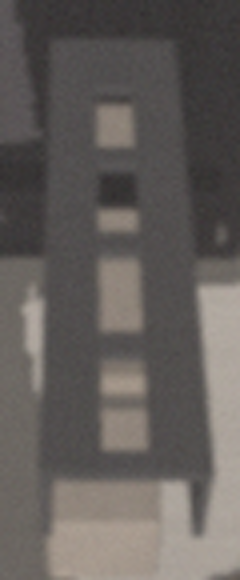

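View pics/w1c.png

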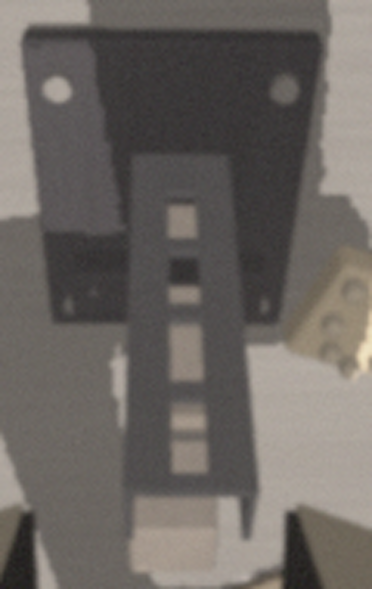

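Run:
```python
from h import *
d=robot.read_camera("wrist")
c=lambda x,y:(295+x/4,105+y/4)
for n,p in [("top L",(40,470)),("top R",(212,470)),("s1 top",(125,452)),("s1 topL",(101,452)),("R",(149,452)),("s1 low",(122.5,360)),("s2 top",(121,333)),("s2 low",(119.5,255)),("s3top",(119,233)),("s3low",(118,172)),("s4 top",(116,148)),("s4low",(115,100)),("botL",(48,38)),("botR",(177,38))]:
    print(n,[unproj(d,c(*p),plane=(np.array([.999,-.038,0]),np.array([x0,.124,0]))).round(4) for x0 in (.513,.517,)])
for nme,p in [("BL",(23,30)),("BR",(322,35))]:
    print(unproj(d,(265+p[0]/3.1,65+p[1]/3.1),.012))
```

```text
top L [array([0.5139, 0.1481, 0.2069]), array([0.5179, 0.1478, 0.2096])]
top R [array([0.5123, 0.1045, 0.2067]), array([0.5163, 0.1049, 0.2094])]
s1 top [array([0.5131, 0.1264, 0.2012]), array([0.5171, 0.1265, 0.204 ])]
s1 topL [array([0.5133, 0.1326, 0.2012]), array([0.5173, 0.1326, 0.2041])]
R [array([0.5129, 0.1203, 0.2011]), array([0.5169, 0.1204, 0.204 ])]
s1 low [array([0.5131, 0.1263, 0.1702]), array([0.5171, 0.1264, 0.1736])]
s2 top [array([0.5131, 0.1265, 0.1603]), array([0.5171, 0.1266, 0.1638])]
s2 low [array([0.5131, 0.1262, 0.1291]), array([0.5171, 0.1263, 0.1332])]
s3top [array([0.5131, 0.1261, 0.1196]), array([0.5171, 0.1262, 0.1238])]
s3low [array([0.5131, 0.1258, 0.0912]), array([0.5171, 0.1259, 0.0959])]
s4 top [array([0.5131, 0.1262, 0.0791]), array([0.5171, 0.1263, 0.0841])]
s4low [array([0.5131, 0.126 , 0.0534]), array([0.5171, 0.1261, 0.0587])]
botL [array([0.514 , 0.1496, 0.0166]), array([0.518 , 0.1493, 0.0226])]
botR [array([0.5122, 0.1026, 0.0159]), array([0.5162, 0.103 , 0.0219])]
[0.57346072 0.19227825 0.012     ]
[0.56766597 0.06497383 0.012     ]
```

Request:
move_arm --pt "50 50 0 -10 0.18 0 0" --pt "50 50 0 -10 0.18 0 0" --pt "50 55 -20 0 0.18 0 0" --pt "50 55 -30 0 0 0 -0.08" --pt "50 55 -30 0 0 0 -0.08" --pt "50 0 0 0 0 0 0"

```text
time: 4.65
tool_pos: [0.6764, -0.1335, 0.3065]
tool_rot: [-3.118, -0.016, -1.43]
contact_force: [-0.9, -0.2, -1.3]
opening: 0.0499
```

Run:
```python
from h import *
d=show("wrist",tag="w2");print(robot.observe()["tool_rot"]);print(robot.observe()["tool_pos"])
print(rel([0.69,-0.14,0.2],-1.44))
for t in ["bracket","peg_bracket_mid"]:print([(r["rect"],r["conf"]) for r in robot.look_for(t,"wrist")])
```

```text
[-3.11605264 -0.01534118 -1.42878658]
[ 0.6761715  -0.13122846  0.30800722]
(array([  9. ,  -9.7, 108.4]), array([-0.026, -0.015,  0.011]))
[([299.5, 104.0, 36.5, 139.4], 0.56), ([226.0, 85.2, 51.7, 59.1], 0.34)]
[([299.8, 211.0, 54.4, 107.3], 0.86)]
```

View pics/w2.png

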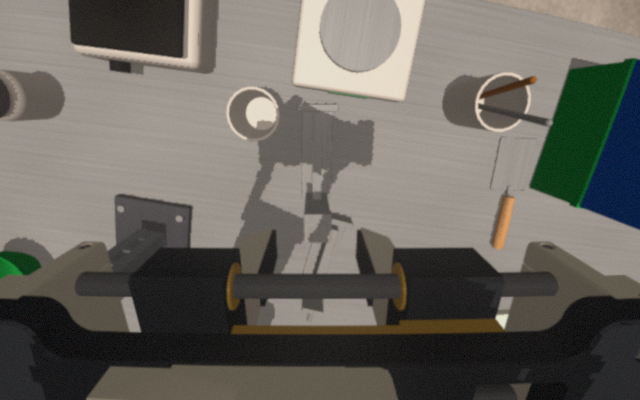

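Run:
```python
from h import *
d=show("wrist",tag="w3",crop=(265,90,110,140),f=4.2);
import pickle; pickle.dump({k:d[k] for k in d},open("d3.pkl","wb"))
print(robot.observe()["tool_pos"],robot.observe()["tool_rot"])
```

```text
[ 0.67602331 -0.12799157  0.30728646] [-3.11789449 -0.01396368 -1.42516954]
```

View pics/w3.png

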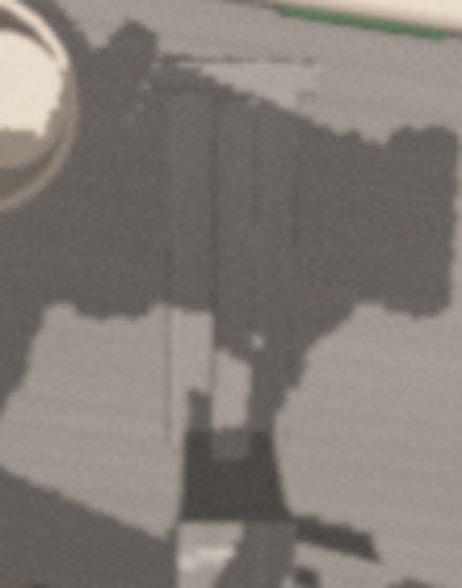

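Run:
```python
from h import *
import pickle
d=pickle.load(open("d3.pkl","rb"))
c=lambda x,y:(265+x/4.2,90+y/4.2)
U=lambda p,z:unproj(d,c(*p),z)
for n,p,z in [("ribL",(212,110),.046),("ribL",(212,300),.046),("ribL",(212,420),.046),("ribR",(249,350),.046),("ribR",(255,130),.046),("footL",(168,150),.005),("footL",(168,400),.005),("footR",(297,200),.005),("flange",(178,521),.13),("flange",(297,521),.13),("plate bottom",(187,430),.046),("pb",(272,430),.046),("cross",(158,60),.03),("cross",(315,60),.03)]:
    print(n,U(p,z).round(4))
# hypothesis projection
def hyp(x,y,yaw,tag):
    x_=np.array([np.cos(yaw),np.sin(yaw),0]);y_=np.array([-np.sin(yaw),np.cos(yaw),0]);z_=np.array([0,0,1.])
    b=np.array([x,y,0])
    im=cv2.resize(d["img"][90:230,265:375,::-1],None,fx=4.2,fy=4.2,interpolation=cv2.INTER_CUBIC)
    def L(*pts,col=(0,0,255)):
        q=proj(d,np.array([b+p[0]*x_/1e3+p[1]*y_/1e3+p[2]*z_/1e3 for p in pts]))
        q=((q-[265,90]+0.5)*4.2-.5).astype(int); cv2.polylines(im,[q.reshape(-1,1,2)],True,col,1)
    L((-8,-7,46),(-8,7,46),(-152,7,46),(-152,-7,46))
    L((-8,-24,5),(-8,24,5),(-152,24,5),(-152,-24,5),col=(0,255,0))
    L((-16,-18,130),(-16,18,130),(24,18,130),(24,-18,130),col=(255,0,0))
    L((-16,-18,122),(-16,18,122),(24,18,122),(24,-18,122),col=(255,100,0))
    L((-152,-30,30),(-152,30,30),(-152,30,0),(-152,-30,0),col=(0,255,255))
    L((-8,-18,46),(-8,18,46),(-8,18,122),(-8,-18,122),col=(255,0,255))
    cv2.imwrite(f"pics/{tag}.png",im)
hyp(.606,-.149,np.pi+.125,"hy1")
```

```text
ribL [ 0.7462 -0.1214  0.046 ]
ribL [ 0.6806 -0.131   0.046 ]
ribL [ 0.636  -0.1376  0.046 ]
ribR [ 0.6643 -0.1471  0.046 ]
ribR [ 0.7418 -0.1371  0.046 ]
footL [ 0.7282 -0.1075  0.005 ]
footL [ 0.6302 -0.1209  0.005 ]
footR [ 0.7167 -0.1595  0.005 ]
flange [ 0.6266 -0.1275  0.13  ]
flange [ 0.6317 -0.1635  0.13  ]
plate bottom [ 0.6309 -0.1289  0.046 ]
pb [ 0.6354 -0.1603  0.046 ]
cross [ 0.7601 -0.1002  0.03  ]
cross [ 0.7683 -0.1553  0.03  ]
```

View pics/hy1.png

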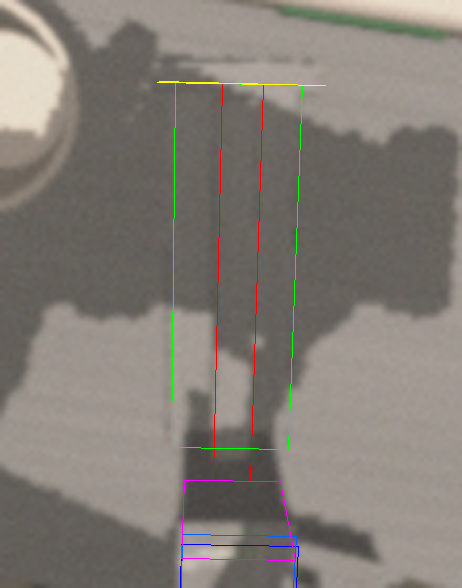

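Request:
move_arm --pt "50 6 -9 40 -0.024 -0.013 0.01" --pt "50 0 0 0 0 0 0" --pt "50 0 0 0 0 0 0"

```text
time: 5.22
tool_pos: [0.6866, -0.1285, 0.2727]
tool_rot: [-3.135, -0.003, -1.43]
contact_force: [-0.4, -0.1, 1.5]
opening: 0.0501
```

```bash
cat >> h.py <<'E'
def hyp(d,crop,f,x,y,yaw,tag):
    x_=np.array([np.cos(yaw),np.sin(yaw),0]);y_=np.array([-np.sin(yaw),np.cos(yaw),0]);z_=np.array([0,0,1.])
    b=np.array([x,y,0]);X,Y,W,H=crop
    im=cv2.resize(d["img"][Y:Y+H,X:X+W,::-1],None,fx=f,fy=f,interpolation=cv2.INTER_CUBIC)
    def L(*pts,col=(0,0,255)):
        q=proj(d,np.array([b+p[0]*x_/1e3+p[1]*y_/1e3+p[2]*z_/1e3 for p in pts]))
        q=((q-[X,Y]+0.5)*f-.5).astype(int); cv2.polylines(im,[q.reshape(-1,1,2)],True,col,1)
    L((-8,-7,46),(-8,7,46),(-152,7,46),(-152,-7,46))
    L((-8,-24,5),(-8,24,5),(-152,24,5),(-152,-24,5),col=(0,255,0))
    L((-16,-18,130),(-16,18,130),(24,18,130),(24,-18,130),col=(255,0,0))
    L((-152,-30,30),(-152,30,30),(-152,30,0),(-152,-30,0),col=(0,255,255))
    L((-8,-18,46),(-8,18,46),(-8,18,122),(-8,-18,122),col=(255,0,255))
    cv2.imwrite(f"pics/{tag}.png",im)
E
python3 - <<'E'
from h import *
import pickle
o=robot.observe();print(o["tool_pos"],o["tool_rot"],o["qvel"].round(3))
w=robot.read_camera("wrist");t=robot.read_camera("top");pickle.dump((w,t),open("d4.pkl","wb"))
hyp(w,(245,80,150,160),3.7,.6145,-.148,np.pi+.145,"hy2w")
hyp(t,(325,130,70,75),8,.606,-.149,np.pi+.125,"hy2t")
cv2.imwrite("pics/w4.png",w["img"][:,:,::-1])
E
```

```text
[ 0.68664382 -0.12849607  0.27272115] [-3.13533477 -0.00342318 -1.43013344] [ 0.008  0.013  0.034  0.001 -0.002  0.001]
```

View pics/hy2w.png

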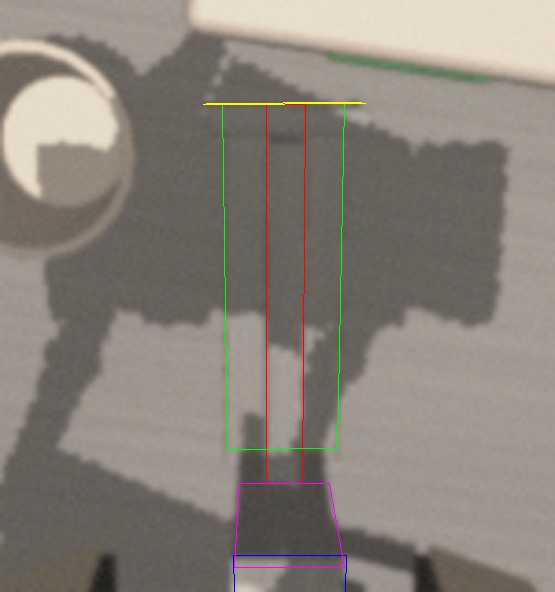

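View pics/hy2t.png

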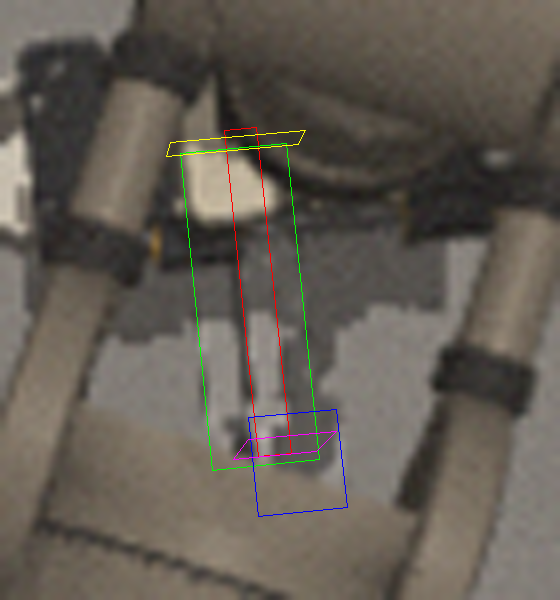

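Run:
```python
from h import *
t=robot.read_camera("top"); t["img"]=cv2.imread("pics/top0.png")[:,:,::-1]
hyp(t,(325,130,70,75),8,.6125,-.148,np.pi+.145,"hy3t")
s=robot.read_camera("side"); s["img"]=cv2.imread("pics/side0.png")[:,:,::-1]
hyp(s,(255,150,75,60),8,.6125,-.148,np.pi+.145,"hy3s")
```

```text
(no output)
```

View pics/hy3t.png

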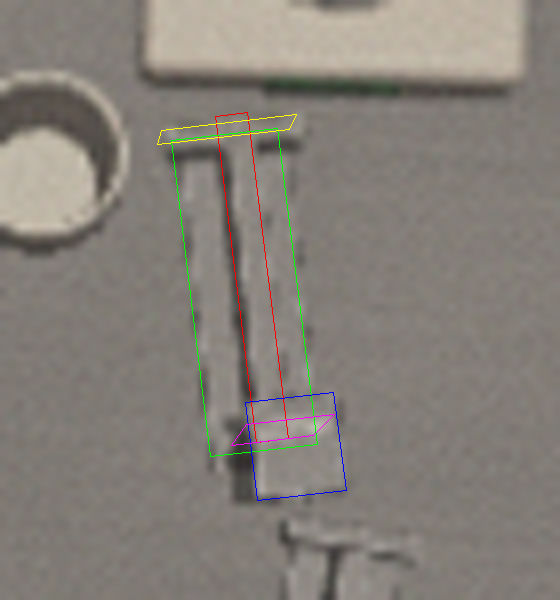

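View pics/hy3s.png

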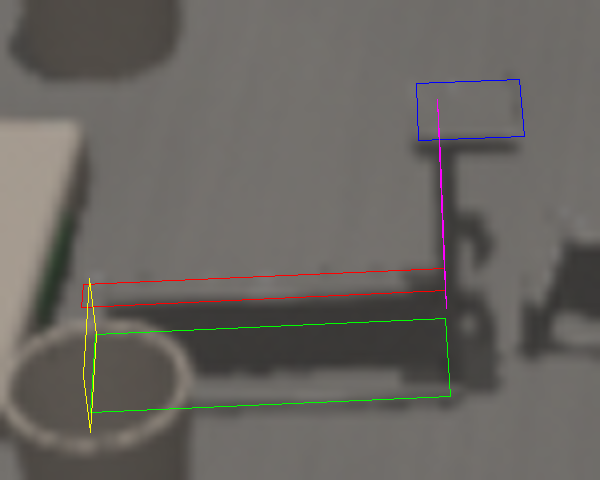

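Run:
```python
from h import *
print(rel([0.695,-0.1375,0.06],-1.436),rel([0.695,-0.1375,0.018],-1.436))
```

```text
(array([  8.7,  -6.3, 211.5]), array([-0.005, -0.003,  0.005])) (array([  8.6,  -6.1, 253.5]), array([-0.005, -0.003,  0.005]))
```

Request:
move_arm --pt "50 8.5 -7 50 -0.005 -0.003 0.005" --pt "50 0 0 50 0 0 0" --pt "50 0 0 50 0 0 0" --pt "50 0 0 20 0 0 0" --pt "50 0 0 0 0 0 0"

```text
time: 6.05
tool_pos: [0.6973, -0.1378, 0.1025]
tool_rot: [-3.133, -0.004, -1.436]
contact_force: [0.0, 0.1, -0.1]
opening: 0.05
```

Run:
```python
from h import *
print(rel([0.695,-0.1375,0.018],-1.436),robot.observe()["tool_pos"])
d=show("wrist",tag="w5")
```

```text
(array([-1. ,  3. , 84.4]), array([-0.009, -0.004, -0.   ])) [ 0.69731977 -0.13780292  0.10246725]
```

View pics/w5.png

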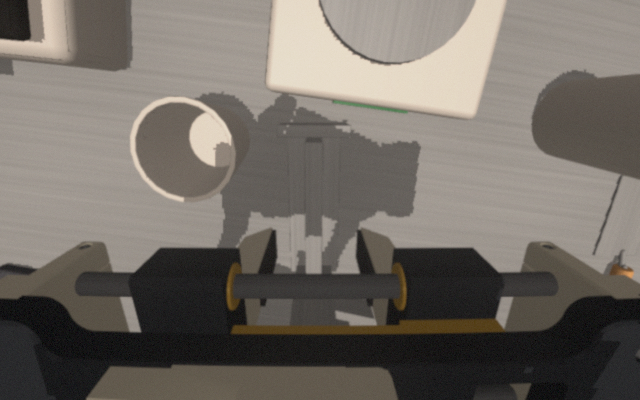

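Run:
```python
from h import *
d=robot.read_camera("wrist")
for p in [(131,140),(240,140),(180,98),(190,200)]: print(unproj(d,p,.075))
for p in [(305,180),(322,180)]: print(unproj(d,p,.046))
```

```text
[ 0.74170854 -0.00742474  0.075     ]
[ 0.75117186 -0.08039549  0.075     ]
[ 0.77282141 -0.04056865  0.075     ]
[ 0.70434112 -0.04744647  0.075     ]
[ 0.72201491 -0.12642814  0.046     ]
[ 0.72383661 -0.13982634  0.046     ]
```

Request:
move_arm --pt "50 -2 2 50 -0.005 -0.003 0" --pt "50 0 0 30 0 0 0" --pt "50 0 0 4 0 0 0" --pt "50 0 0 0 0 0 0"

```text
time: 6.65
tool_pos: [0.703, -0.1384, 0.0292]
tool_rot: [-3.119, -0.01, -1.436]
contact_force: [0.3, 0.1, 0.7]
opening: 0.0499
```

Run:
```python
from h import *
print(rel([0.695,-0.1375,0.018],-1.436),robot.observe()["tool_pos"],robot.observe()["contact_force"])
```

```text
(array([-2.1,  8.1, 11. ]), array([-0.022, -0.01 , -0.   ])) [ 0.70303548 -0.13842727  0.02920297] [0.25058143 0.09461628 0.65043785]
```

Request:
move_arm --pt "50 -1.5 8 6 -0.022 -0.01 0" --pt "50 0 0 4 0 0 0" --pt "50 0 0 0 0 0 0"

```text
time: 7.02
tool_pos: [0.6964, -0.1387, 0.0226]
tool_rot: [-3.137, -0.002, -1.436]
contact_force: [0.0, -0.5, -0.2]
opening: 0.05
```

Run:
```python
from h import *
print(rel([0.695,-0.1375,0.018],-1.436),robot.observe()["tool_pos"],robot.observe()["contact_force"],robot.observe()["qvel"].round(3))
```

```text
(array([-1.4,  1.3,  4.6]), array([-0.004, -0.002, -0.   ])) [ 0.69643202 -0.13869334  0.0226005 ] [ 0.00651299 -0.50141574 -0.2158126 ] [ 0.    -0.008 -0.004 -0.002  0.007 -0.   ]
```

Request:
move_arm --pt "50 -1.5 1 4 -0.004 -0.002 0" --pt "20 0 0 0 0 0 0" --pt "5 0 0 0 0 0 0" --pt "5 0 0 0 0 0 0" --pt "5 0 0 0 0 0 0" --pt "5 0 0 0 0 0 0" --newtons 55

```text
time: 7.78
tool_pos: [0.6954, -0.1369, 0.0187]
tool_rot: [-3.141, 0.001, -1.436]
contact_force: [-0.2, -0.9, -0.9]
opening: 0.014
```

Run:
```python
from h import *
o=robot.observe();print(o)
```

```text
{'time': 7.775, 'qpos': array([-3.02848917e-01,  8.69580567e-01,  1.16906348e+00,  9.96487374e-04,
        1.10297317e+00,  1.13295932e+00]), 'qvel': array([-1.37107413e-04,  1.03955202e-03,  3.01098602e-04, -1.00782548e-04,
        7.45028963e-05,  7.52331731e-04]), 'joint_efforts': array([-1.89206195e-01, -6.49716282e+01, -2.24503165e+01,  3.15739308e-02,
       -8.23166175e-02, -2.40126910e-02]), 'tool_pos': array([ 0.69540146, -0.13694643,  0.0187026 ]), 'tool_rot': array([-3.14123800e+00,  8.16010856e-04, -1.43625746e+00]), 'contact_force': array([-0.24666872, -0.9106083 , -0.93027916]), 'torque': array([-0.02350798, -0.04286595, -0.03465166]), 'opening': 0.01396968627634068}
```

Request:
move_arm --pt "5 0 0 -20 0 0 0" --pt "5 0 0 -40 0 0 0" --pt "5 0 0 -50 0 0 0" --pt "5 0 0 -40 0 0 0" --pt "5 0 0 0 0 0 0" --pt "5 0 0 0 0 0 0"

```text
time: 8.52
tool_pos: [0.6935, -0.1369, 0.1728]
tool_rot: [3.137, 0.003, -1.436]
contact_force: [0.4, -0.5, -5.0]
opening: 0.0136
```

Run:
```python
from h import *
o=robot.observe();print(o["tool_pos"],o["tool_rot"],o["contact_force"],o["torque"],o["opening"])
B=R.from_euler('xyz',[np.pi,0,-1.611]); print(B.inv().apply(np.array([0.655,0.121,0.16])-o["tool_pos"])*1000)
print(rel([0.655,0.121,.16],-1.611))
show("side",tag="s5",crop=(180,60,320,200),f=2.4)
```

```text
[ 0.69346442 -0.13692041  0.17279927] [ 3.13657500e+00  2.84691424e-03 -1.43647439e+00] [ 0.36295393 -0.5115767  -4.95115677] [-0.01269184 -0.02940095  0.00378014] 0.013588604130874777
[-256.16599645   48.7998916    12.79926592]
(array([-260.7,    3.5,   13.6]), array([0.005, 0.002, 0.175]))
```

View pics/s5.png

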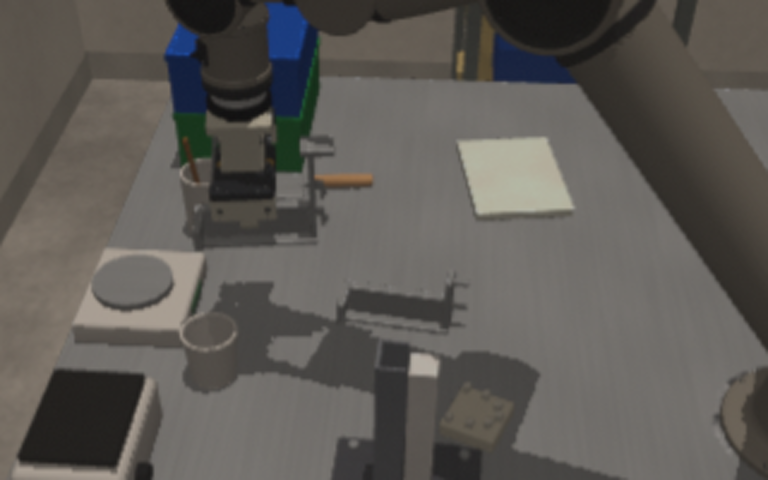

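Request:
move_arm --pt "5 -30 0 0 0 0 0.09" --pt "5 -50 5 0 0 0 0.085" --pt "5 -50 10 3 0 0 0" --pt "5 -50 10 5 0 0 0" --pt "5 -50 10 5 0 0 0" --pt "5 0 0 0 0 0 0" --pt "5 0 0 0 0 0 0"

```text
time: 9.45
tool_pos: [0.652, 0.0995, 0.1437]
tool_rot: [3.111, 0.002, -1.62]
contact_force: [-0.0, -1.0, -3.8]
opening: 0.0136
```

Run:
```python
from h import *
o=robot.observe();print(o["tool_pos"],o["tool_rot"],o["contact_force"])
print(rel([0.649,0.1207,.141],-1.612))
```

```text
[0.65199703 0.09947797 0.14369804] [ 3.11125283e+00  1.84598880e-03 -1.61986255e+00] [-0.04847522 -1.00984841 -3.76605747]
(array([-21. ,   3.9,   2.9]), array([ 0.03 ,  0.002, -0.008]))
```

Request:
move_arm --pt "5 -21 3 2 0.03 0.002 -0.008" --pt "5 0 0 0 0 0 0" --pt "5 0 0 0 0 0 0"

```text
time: 9.82
tool_pos: [0.6498, 0.117, 0.1392]
tool_rot: [3.138, -0.002, -1.616]
contact_force: [-0.1, -0.4, -5.1]
opening: 0.0135
```

Run:
```python
from h import *
o=robot.observe();print(o["tool_pos"],o["tool_rot"],o["contact_force"],o["torque"])
print(rel([0.649,0.1207,.141],-1.612))
show("wrist",tag="w6")
show("side",tag="s6",crop=(230,110,170,170),f=3.5)
show("top",tag="t6",crop=(240,130,150,130),f=4.5)
```

```text
[0.6498376  0.11703088 0.13915166] [ 3.13788114e+00 -1.53776541e-03 -1.61581637e+00] [-0.05042107 -0.39854917 -5.10890846] [ 0.05983471 -0.04489657  0.01807205]
(array([-3.6,  1. , -1.9]), array([ 0.004, -0.002, -0.004]))
```

View pics/w6.png

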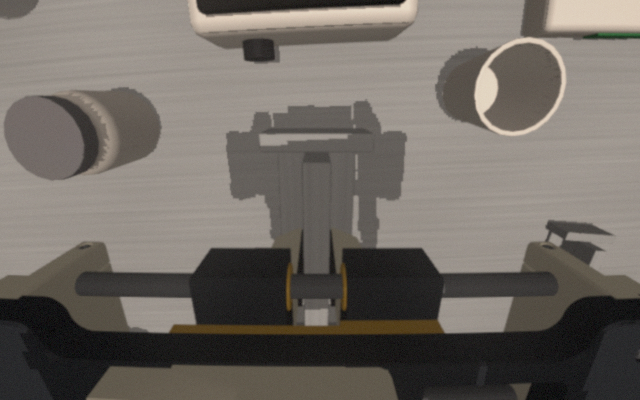

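View pics/s6.png

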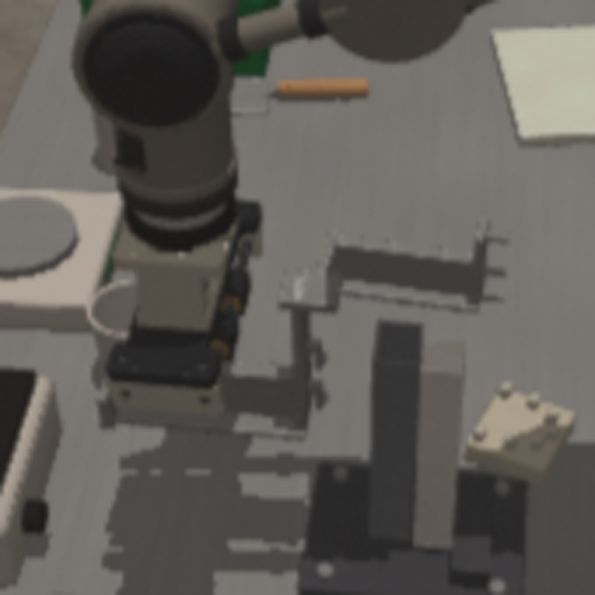

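View pics/t6.png

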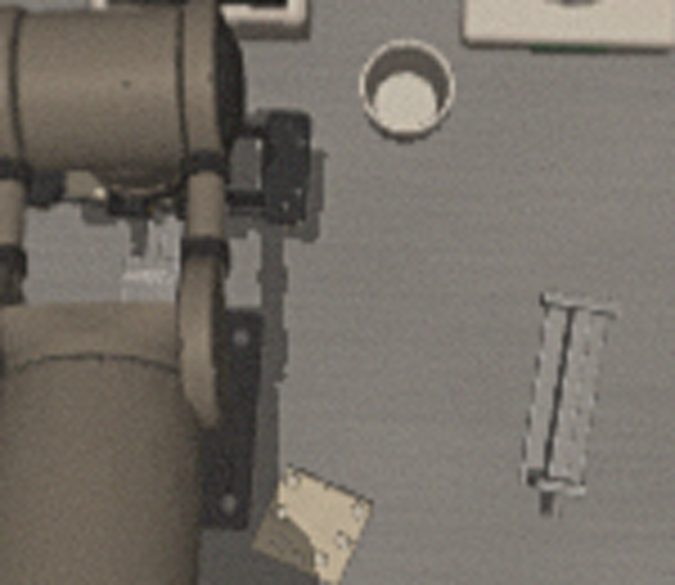

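Request:
move_arm --pt "5 -4 1 -2 0.004 -0.002 0.004" --pt "5 0 8 0 0 0 0" --pt "5 0 9 0 0 0 0" --pt "5 0 6 0 0 0 0" --pt "5 0 0 0 0 0 0" --pt "5 0 0 0 0 0 0"

```text
time: 10.72
tool_pos: [0.6244, 0.1222, 0.1421]
tool_rot: [-3.14, 0.001, -1.621]
contact_force: [-0.3, 0.3, -4.5]
opening: 0.0135
```

Run:
```python
from h import *
o=robot.observe();print(o["tool_pos"],o["tool_rot"],o["contact_force"],o["torque"])
print(rel([0.5994,0.1228,.141],-1.612))
d=show("wrist",tag="w7",crop=(150,180,340,200),f=2.3)
show("side",tag="s7",crop=(270,150,110,90),f=7)
```

```text
[0.62437252 0.12222249 0.14213804] [-3.13999480e+00  1.00351991e-03 -1.62085349e+00] [-0.30079578  0.26061786 -4.50061613] [ 0.03233766 -0.05225798  0.01884817]
(array([ 0.7, 25. ,  1.1]), array([-0.002,  0.001, -0.009]))
```

View pics/s7.png

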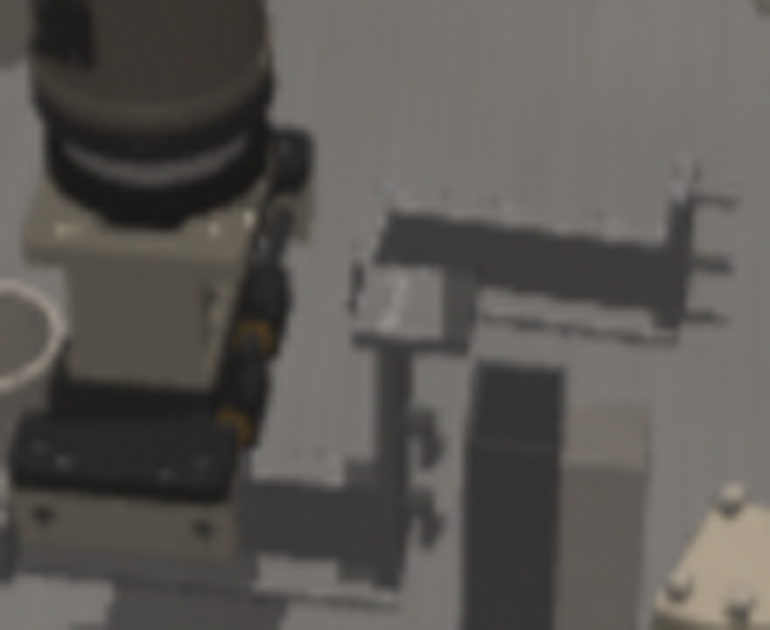

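Request:
move_arm --pt "5 0.7 2 0.5 0 0 -0.009" --pt "5 0 3 0 0 0 0" --pt "5 0 3 0 0 0 0" --pt "5 0 0 0 0 0 0" --pt "5 0 0 0 0 0 0"

```text
time: 11.45
tool_pos: [0.616, 0.1217, 0.1412]
tool_rot: [-3.14, 0.001, -1.611]
contact_force: [0.8, -0.2, -5.5]
opening: 0.0141
```

Run:
```python
from h import *
o=robot.observe();print(o["tool_pos"],o["tool_rot"],o["contact_force"],o["torque"])
print(rel([0.5994,0.1228,.141],-1.612))
```

```text
[0.61598765 0.1217142  0.14123827] [-3.14036859e+00  9.25081162e-04 -1.61142848e+00] [ 0.82548506 -0.24714257 -5.45142778] [ 0.05789733 -0.04141832 -0.02441073]
(array([-0.4, 16.6,  0.2]), array([-0.001,  0.001,  0.001]))
```

Request:
move_arm --pt "5 -0.4 2 0 0 0 0" --pt "5 0 2 0 0 0 0" --pt "5 0 2 0 0 0 0"

```text
time: 11.82
tool_pos: [0.6098, 0.1224, 0.1412]
tool_rot: [-3.14, 0.001, -1.611]
contact_force: [-0.7, -0.3, -3.6]
opening: 0.0136
```

Run:
```python
from h import *
o=robot.observe();print(o["tool_pos"],o["tool_rot"],o["contact_force"],o["torque"])
print(rel([0.5994,0.1228,.141],-1.612))
```

```text
[0.60981643 0.12240564 0.14122152] [-3.14017096e+00  9.71708330e-04 -1.61144252e+00] [-0.71748679 -0.27006834 -3.63352775] [ 0.01416042 -0.09379526 -0.01952226]
(array([ 0. , 10.4,  0.2]), array([-0.001,  0.001,  0.001]))
```

Request:
move_arm --pt "5 0 2 0 0 0 0" --pt "5 0 2 0 0 0 0" --pt "5 0 1.5 0 0 0 0"

```text
time: 12.2
tool_pos: [0.6039, 0.1227, 0.1413]
tool_rot: [-3.14, 0.001, -1.611]
contact_force: [0.1, -0.3, -3.1]
opening: 0.0137
```

Run:
```python
from h import *
o=robot.observe();print(o["tool_pos"],o["tool_rot"],o["contact_force"],o["torque"])
print(rel([0.5994,0.1228,.141],-1.612))
d=show("side",tag="s8",crop=(270,150,110,90),f=7)
```

```text
[0.60385359 0.12265868 0.14128796] [-3.14014048e+00  9.78312199e-04 -1.61144650e+00] [ 0.06186558 -0.29313028 -3.08947802] [ 0.02513092 -0.08830734  0.01500376]
(array([0. , 4.5, 0.3]), array([-0.001,  0.001,  0.001]))
```

View pics/s8.png

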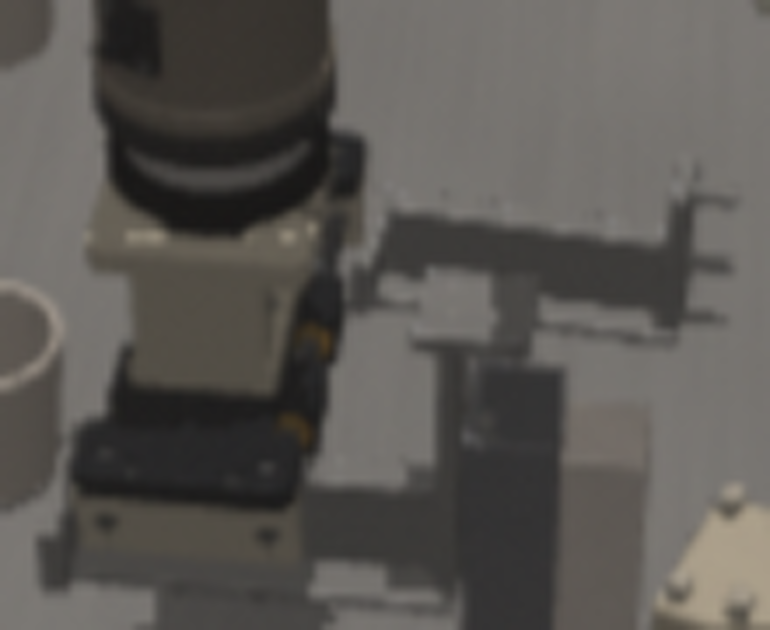

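Request:
move_arm --pt "5 0 1.5 0 0 0 0" --pt "5 0 1.5 0 0 0 0"

```text
time: 12.5
tool_pos: [0.6015, 0.1228, 0.1415]
tool_rot: [-3.138, 0.001, -1.611]
contact_force: [5.1, 0.5, -5.7]
opening: 0.0138
```

Run:
```python
from h import *
o=robot.observe();print(o["tool_pos"],o["tool_rot"],o["contact_force"],o["torque"])
```

```text
[0.6015053  0.12279767 0.14145483] [-3.13792341e+00  1.18254864e-03 -1.61143708e+00] [ 5.13884572  0.4600116  -5.68225649] [ 0.04581727 -0.90429214 -0.0090156 ]
```

Request:
move_arm --pt "5 0 1 0 0 0 0" --pt "5 0 0.7 0 0 0 0"

```text
time: 12.75
tool_pos: [0.6019, 0.1228, 0.142]
tool_rot: [-3.133, 0.002, -1.612]
contact_force: [5.0, -0.3, -5.5]
opening: 0.0137
```

Run:
```python
from h import *
o=robot.observe();print(o["tool_pos"],o["tool_rot"],o["contact_force"],o["torque"])
```

```text
[0.60192596 0.12278144 0.14195992] [-3.13258297e+00  1.54622955e-03 -1.61155346e+00] [ 4.97728604 -0.31935834 -5.47722066] [ 0.00786186 -0.61253803  0.0084592 ]
```

Request:
move_arm --pt "5 0 0 1.5 -0.008 0 0" --pt "5 0 0 2 0 0 0" --pt "5 0 0.3 2 0 0 0"

```text
time: 13.12
tool_pos: [0.6015, 0.1228, 0.1365]
tool_rot: [-3.141, 0.002, -1.612]
contact_force: [2.6, -0.2, -3.3]
opening: 0.0134
```

Run:
```python
from h import *
o=robot.observe();print(o["tool_pos"],o["tool_rot"],o["contact_force"],o["torque"])
```

```text
[0.60154815 0.12276851 0.13647479] [-3.14117716e+00  1.53974771e-03 -1.61157434e+00] [ 2.56389035 -0.22225549 -3.27292483] [ 0.00847861 -0.4958928   0.02608566]
```

Request:
move_arm --pt "5 0 0.3 1.5 0 0 0" --pt "5 0 0.2 1.5 0 0 0" --pt "5 0 0.2 1.5 0 0 0"

```text
time: 13.5
tool_pos: [0.6015, 0.1228, 0.1321]
tool_rot: [-3.139, 0.002, -1.611]
contact_force: [3.6, 0.1, -2.8]
opening: 0.0137
```

Run:
```python
from h import *
o=robot.observe();print(o["tool_pos"],o["tool_rot"],o["contact_force"],o["torque"])
```

```text
[0.60153354 0.12278099 0.13212827] [-3.13921546e+00  1.60272945e-03 -1.61148481e+00] [ 3.61779756  0.12904739 -2.78432939] [ 0.04521453 -0.40827802  0.03522658]
```

Request:
move_arm --pt "5 0 0 1 0 0 0" --pt "5 0 0 1 0 0 0"

```text
time: 13.75
tool_pos: [0.6017, 0.1228, 0.1306]
tool_rot: [-3.139, 0.002, -1.612]
contact_force: [1.8, -0.2, 2.4]
opening: 0.0134
```

Request:
move_arm --pt "5 0 0 1 0 0 0" --pt "5 0 0 0 0 0 0"

```text
time: 14.0
tool_pos: [0.6018, 0.1228, 0.1305]
tool_rot: [-3.138, 0.002, -1.612]
contact_force: [2.5, -0.7, 1.8]
opening: 0.0135
```

Run:
```python
from h import *
o=robot.observe();print(o["tool_pos"],o["tool_rot"],o["contact_force"],o["torque"])
```

```text
[0.6017558  0.12275265 0.13054388] [-3.13800261e+00  1.76371523e-03 -1.61158039e+00] [ 2.47925782 -0.7132144   1.84858467] [-0.00056717  0.12369118 -0.00631602]
```

Request:
move_arm --pt "5 0 -1 0 0 0 0" --pt "5 0 -1 0 0 0 0" --pt "5 0 -1 0 0 0 0"

```text
time: 14.38
tool_pos: [0.6031, 0.1227, 0.1294]
tool_rot: [3.141, 0.002, -1.612]
contact_force: [-2.5, -0.3, -0.6]
opening: 0.0138
```

Run:
```python
from h import *
o=robot.observe();print(o["tool_pos"],o["tool_rot"],o["contact_force"],o["torque"])
d=show("side",tag="s9",crop=(270,150,110,90),f=7)
```

```text
[0.60308723 0.12274077 0.12943571] [ 3.14053629e+00  1.50697623e-03 -1.61153483e+00] [-2.49892418 -0.30456966 -0.57548116] [0.03091579 0.59060355 0.03669802]
```

View pics/s9.png

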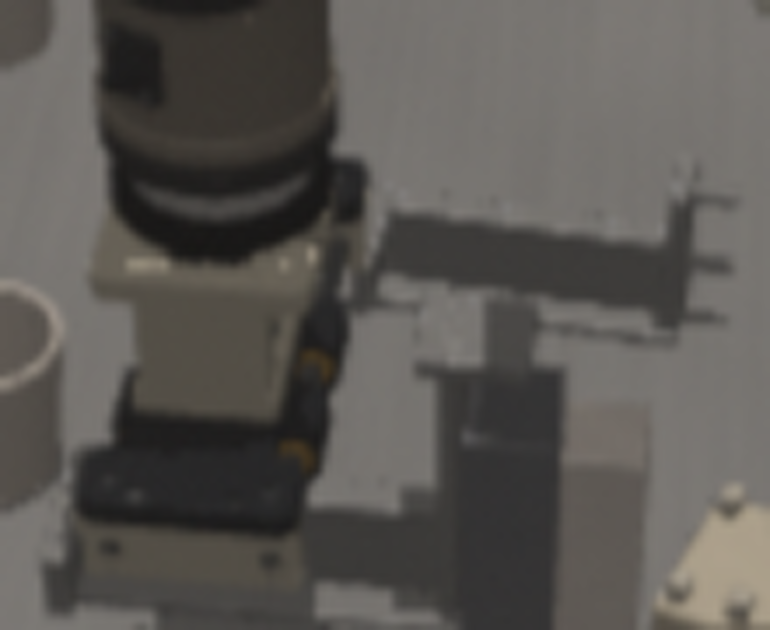

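Request:
move_arm --pt "5 0 0.8 0 0 0 0" --pt "24 0 0 0 0 0 0" --pt "34 0 0 0 0 0 0" --pt "34 0 0 0 0 0 0"

```text
time: 14.92
tool_pos: [0.6031, 0.1229, 0.1298]
tool_rot: [-3.141, 0.002, -1.612]
contact_force: [0.2, 0.6, -0.2]
opening: 0.0332
```

Run:
```python
from h import *
o=robot.observe();print(o["tool_pos"],o["tool_rot"],o["contact_force"],o["torque"])
d=show("side",tag="s10",crop=(270,150,110,90),f=7)
d=show("wrist",tag="w10")
```

```text
[0.60306474 0.12286361 0.12975142] [-3.14060855e+00  1.76213050e-03 -1.61154949e+00] [ 0.20369627  0.59990892 -0.19153324] [-0.02223379  0.02036593 -0.03727793]
```

View pics/s10.png

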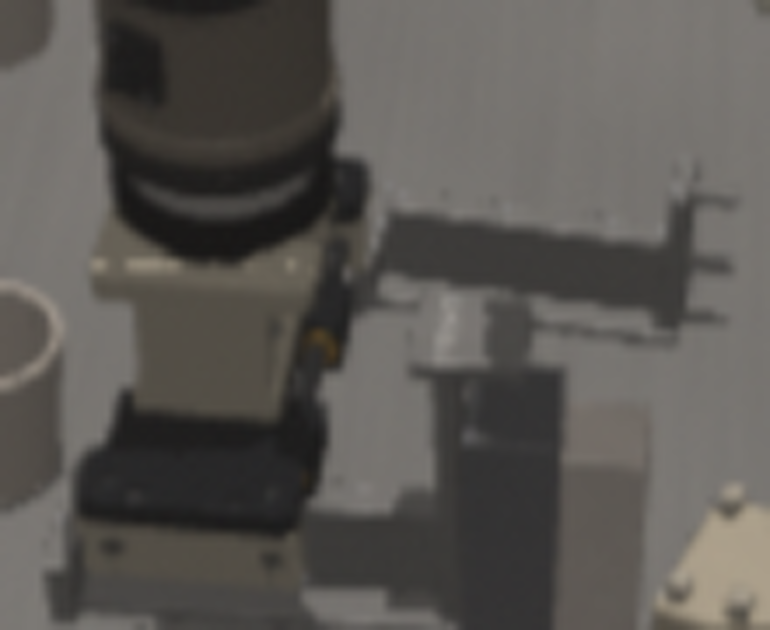

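View pics/w10.png

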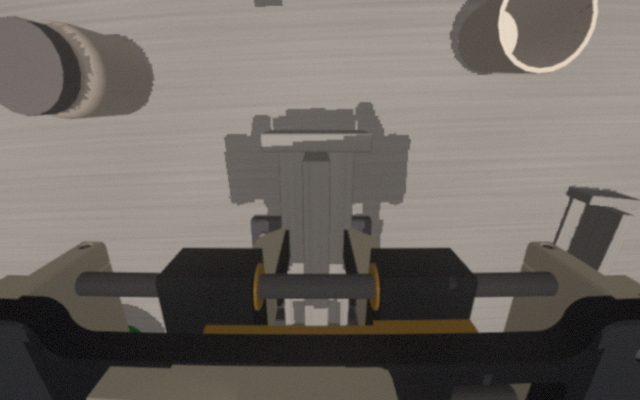

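Request:
move_arm --pt "34 0 0 -20 0 0 0" --pt "34 0 0 -40 0 0 0" --pt "34 0 0 -50 0 0 0" --pt "10 0 0 -50 0 0 0" --pt "0 0 0 -20 0 0 0" --pt "0 0 0 0 0 0 0"

```text
time: 15.78
tool_pos: [0.6024, 0.1225, 0.3145]
tool_rot: [3.141, 0.002, -1.612]
contact_force: [-0.0, 0.5, -0.4]
opening: 0.0085
```

Run:
```python
from h import *
o=robot.observe();print(o["tool_pos"],o["tool_rot"],o["contact_force"],o["torque"])
d=show("wrist",tag="w11")
d=show("side",tag="s11",crop=(270,120,130,120),f=5)
```

```text
[0.60235431 0.12253088 0.31452328] [ 3.14071086e+00  1.59218858e-03 -1.61152520e+00] [-0.02764684  0.53807521 -0.43652136] [0.02976552 0.02321565 0.02094443]
```

View pics/w11.png

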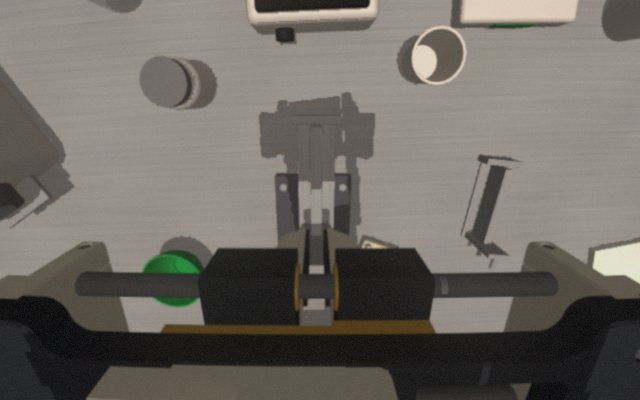

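View pics/s11.png

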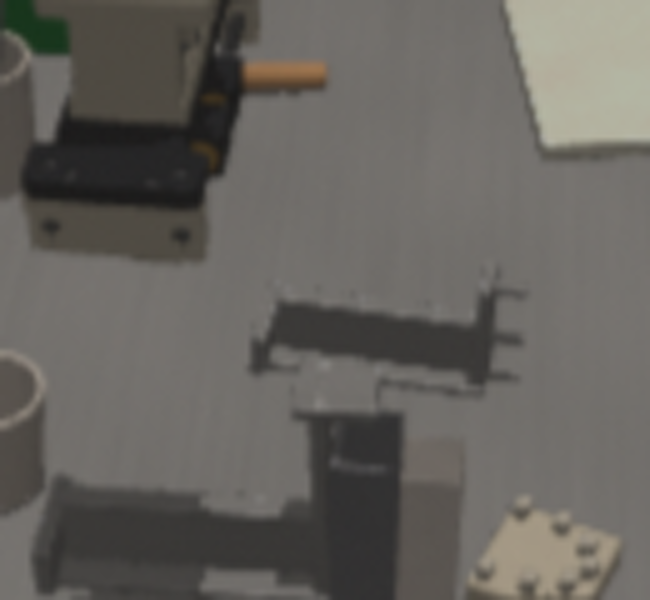

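Run:
```python
from h import *
d=robot.read_camera("side")
for p in [(296,408),(378,410),(303,365),(380,367)]: print(unproj(d,(270+p[0]/5,120+p[1]/5),.242).round(4))
print(rel([.511,.1265,.30],-1.612))
```

```text
[0.537  0.1453 0.242 ]
[0.4982 0.1437 0.242 ]
[0.536 0.114 0.242]
[0.4987 0.1127 0.242 ]
(array([-0.4, 90.4, 12.1]), array([0.007, 0.001, 0.   ]))
```

Request:
move_arm --pt "0 0 44 0 0 0 0" --pt "0 0 44 20 0 0 0" --pt "0 0 0 25 0 0 0" --pt "0 0 0 0 0 0 0" --pt "0 0 0 0 0 0 0"

```text
time: 16.55
tool_pos: [0.508, 0.1257, 0.259]
tool_rot: [3.122, -0.001, -1.612]
contact_force: [-0.3, 0.4, -0.1]
opening: 0.0007
```

Run:
```python
from h import *
o=robot.observe();print(o["tool_pos"],o["tool_rot"],o["contact_force"],o["torque"])
print(rel([.514,.127,.25],-1.612))
d=show("side",tag="s12",crop=(270,120,130,120),f=5)
```

```text
[0.5079677  0.12573471 0.25898713] [ 3.12222960e+00 -7.52715889e-04 -1.61198980e+00] [-0.321398    0.42301716 -0.06593099] [0.04368782 0.03300802 0.0132316 ]
(array([-1.5, -6.1,  8.9]), array([ 0.019, -0.001,  0.   ]))
```

View pics/s12.png

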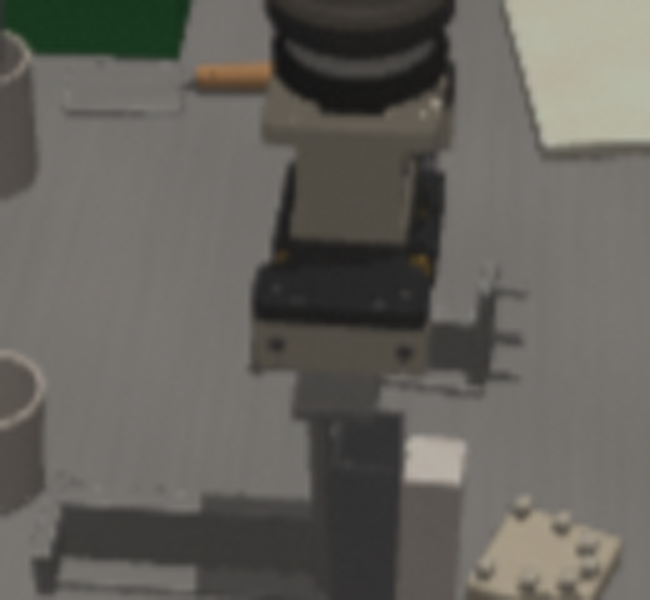

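Request:
move_arm --pt "0 -1.5 -6 8 0.019 -0.001 0" --pt "0 0 0 0 0 0 0" --pt "0 0 0 2 0 0 0" --pt "0 0 0 2 0 0 0"

```text
time: 17.1
tool_pos: [0.516, 0.1268, 0.2485]
tool_rot: [-3.139, 0.001, -1.613]
contact_force: [-0.8, 1.1, 0.3]
opening: 0.0006
```

Run:
```python
from h import *
o=robot.observe();print(o["tool_pos"],o["tool_rot"],o["contact_force"],o["torque"])
```

```text
[0.51602125 0.12683111 0.24845226] [-3.13880470e+00  6.52630283e-04 -1.61258194e+00] [-0.83115155  1.10451151  0.34479254] [ 0.01952637  0.00083001 -0.018046  ]
```

Request:
move_arm --pt "0 0 2 2.5 -0.003 0 0" --pt "0 0 0 2 0 0 0" --pt "0 0 0 1.5 0 0 0"

```text
time: 17.48
tool_pos: [0.5139, 0.1269, 0.2422]
tool_rot: [3.141, 0.001, -1.613]
contact_force: [0.4, -0.3, -0.7]
opening: 0.0003
```

Request:
move_arm --pt "0 0 0 1.5 0 0 0" --pt "0 0 0 1.5 0 0 0"

```text
time: 17.73
tool_pos: [0.5142, 0.127, 0.2408]
tool_rot: [-3.14, 0.001, -1.613]
contact_force: [-3.5, 0.3, 12.0]
opening: 0.0003
```

Request:
move_arm --pt "0 0 0 2 0 0 0" --pt "0 0 0 2 0 0 0"

```text
time: 17.98
tool_pos: [0.5145, 0.1271, 0.2406]
tool_rot: [-3.136, 0.002, -1.612]
contact_force: [-4.9, -1.1, 13.1]
opening: 0.0007
```

Request:
move_arm --pt "0 0 0 2 0 0 0" --pt "0 0 0 2 0 0 0"

```text
time: 18.23
tool_pos: [0.5145, 0.1271, 0.2407]
tool_rot: [-3.132, 0.002, -1.612]
contact_force: [-3.7, -0.8, 13.5]
opening: 0.0002
```

Request:
move_arm --pt "0 0 0 2.5 -0.008 0 0" --pt "0 0 0 3 0 0 0"

```text
time: 18.48
tool_pos: [0.5148, 0.1273, 0.2403]
tool_rot: [-3.134, 0.002, -1.612]
contact_force: [-6.6, -0.6, 19.6]
opening: 0.0005
```

Run:
```python
from h import *
o=robot.observe();print(o["tool_pos"],o["tool_rot"],o["contact_force"],o["torque"])
d=show("side",tag="s13",crop=(270,120,130,120),f=5)
```

```text
[0.5147564  0.12726571 0.24029897] [-3.13422125e+00  2.49971796e-03 -1.61165756e+00] [-6.57020538 -0.60080469 19.55905735] [-0.07639054  1.3072007   0.0163176 ]
```

View pics/s13.png

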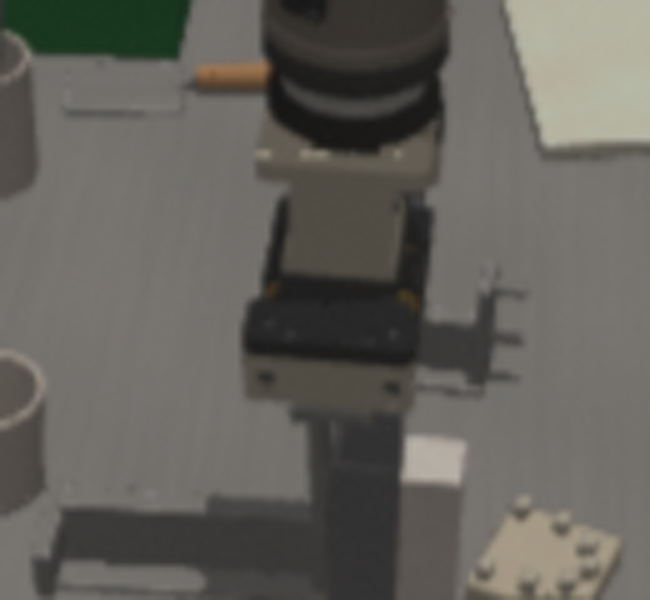

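Request:
move_arm --pt "0 0 1 2 -0.008 0 0" --pt "0 0 1 3 0 0 0"

```text
time: 18.77
tool_pos: [0.5142, 0.1274, 0.2403]
tool_rot: [-3.134, 0.003, -1.611]
contact_force: [-2.4, -1.3, 17.9]
opening: 0.0006
```

Request:
move_arm --pt "0 0 1.2 3.5 -0.008 0 0" --pt "0 0 1.2 3.5 -0.003 0 0"

```text
time: 19.02
tool_pos: [0.5142, 0.1277, 0.2395]
tool_rot: [-3.133, 0.005, -1.611]
contact_force: [-3.0, -0.8, 15.1]
opening: 0.0004
```

Run:
```python
from h import *
o=robot.observe();print(o["tool_pos"],o["tool_rot"],o["contact_force"],o["torque"])
```

```text
[0.51417029 0.12772594 0.23953663] [-3.13336118  0.00461756 -1.61119063] [-2.98559053 -0.81486266 15.09565416] [-0.0317441   0.61731602 -0.03060789]
```

Request:
move_arm --pt "0 0.4 1.2 4 -0.006 -0.003 0" --pt "0 0 1.2 4 -0.003 0 0"

```text
time: 19.27
tool_pos: [0.5136, 0.1278, 0.2359]
tool_rot: [-3.134, 0.009, -1.611]
contact_force: [0.4, 0.3, 5.0]
opening: -0.0
```

Run:
```python
from h import *
o=robot.observe();print(o["tool_pos"],o["tool_rot"],o["contact_force"],o["torque"])
```

```text
[0.51357519 0.12782354 0.23587764] [-3.13379037  0.0091486  -1.61093936] [0.37622688 0.2661868  4.99596779] [-0.02169141  0.0572401  -0.02348   ]
```

Request:
move_arm --pt "0 0 0.3 2.5 -0.006 -0.008 0" --pt "0 0 0.3 2.5 0 0 0" --pt "0 0 0.3 2.5 0 0 0"

```text
time: 19.65
tool_pos: [0.5137, 0.1281, 0.2307]
tool_rot: [-3.135, 0.018, -1.611]
contact_force: [-4.0, -0.8, 23.6]
opening: 0.0005
```

Run:
```python
from h import *
o=robot.observe();print(o["tool_pos"],o["tool_rot"],o["contact_force"],o["torque"])
print(rel([.514,.127,.25],-1.612))
```

```text
[0.51367481 0.12808329 0.23066223] [-3.13547843  0.0182022  -1.61081974] [-3.9719618  -0.75880386 23.62450232] [0.01161974 1.02364548 0.00117003]
(array([  0.7,  -0.5, -19.4]), array([-0.006,  0.018,  0.001]))
```

Request:
move_arm --pt "0 0 0.8 2.5 -0.006 0.016 0" --pt "0 0 0.8 3 0 0 0"

```text
time: 19.9
tool_pos: [0.5137, 0.1282, 0.2307]
tool_rot: [-3.133, 0.002, -1.611]
contact_force: [-5.4, -1.5, 23.5]
opening: 0.0001
```

Request:
move_arm --pt "0 0 0.8 4 -0.006 0 0" --pt "0 0 0.8 4 -0.004 0 0"

```text
time: 20.15
tool_pos: [0.514, 0.1283, 0.2306]
tool_rot: [-3.132, 0.003, -1.61]
contact_force: [-8.9, -1.1, 28.9]
opening: 0.0006
```

Run:
```python
from h import *
o=robot.observe();print(o["tool_pos"],o["tool_rot"],o["contact_force"],o["torque"])
```

```text
[0.51396147 0.128264   0.23056895] [-3.13194894e+00  3.06404557e-03 -1.61044702e+00] [-8.8611408  -1.11906456 28.93466417] [-2.17092423e-01  1.51022050e+00 -1.06003910e-03]
```

Request:
move_arm --pt "0 0 0 -5 0 0 0" --pt "0 0 0 -20 0.005 0 0" --pt "0 0 0 -40 0 0 0" --pt "0 0 -40 -40 0 0 0" --pt "0 30 -45 0 0 0 0" --pt "0 50 -30 0 0 0 0" --pt "0 50 0 0 0 0 0" --pt "0 50 0 0 0 0 0" --pt "0 0 0 0 0 0 0" --pt "0 0 0 0 0 0 0"

```text
time: 21.4
tool_pos: [0.6228, -0.061, 0.3312]
tool_rot: [-3.139, 0.004, -1.608]
contact_force: [-0.4, 0.3, 0.2]
opening: 0.0002
```

Run:
```python
from h import *
o=robot.observe();print(o["tool_pos"],o["tool_rot"],o["contact_force"])
import pickle
d=show("side",tag="s14",crop=(250,140,130,110),f=5.4)
# predicted locked bracket overlay: axes yaw pi-.042, rear face centre at front face
def ov(dz,tag,yaw=np.pi-.042):
    x_=np.array([np.cos(yaw),np.sin(yaw),0]);y_=np.array([-np.sin(yaw),np.cos(yaw),0]);z_=np.array([0,0,1.])
    b=np.array([.5165,.1264,dz])
    im=cv2.imread("pics/s14.png")
    for pts,col in [([(-16,-18,130),(-16,18,130),(24,18,130),(24,-18,130)],(255,0,0)),([(-152,-30,30),(-152,30,30),(-152,30,0),(-152,-30,0)],(0,255,255)),([(-8,-7,46),(-8,7,46),(-152,7,46),(-152,-7,46)],(0,0,255))]:
        q=proj(d,np.array([b+(p[0]*x_+p[1]*y_+p[2]*z_)/1e3 for p in pts])); q=((q-[250,140]+.5)*5.4-.5).astype(int)
        cv2.polylines(im,[q.reshape(-1,1,2)],True,col,1)
    cv2.imwrite(f"pics/{tag}.png",im)
ov(.101,"s14o")
show("top",tag="t14",crop=(240,130,150,130),f=4.5)
```

```text
[ 0.62279896 -0.06101183  0.33122944] [-3.13894712  0.00394925 -1.6080384 ] [-0.42392765  0.25835417  0.20916168]
```

View pics/s14.png

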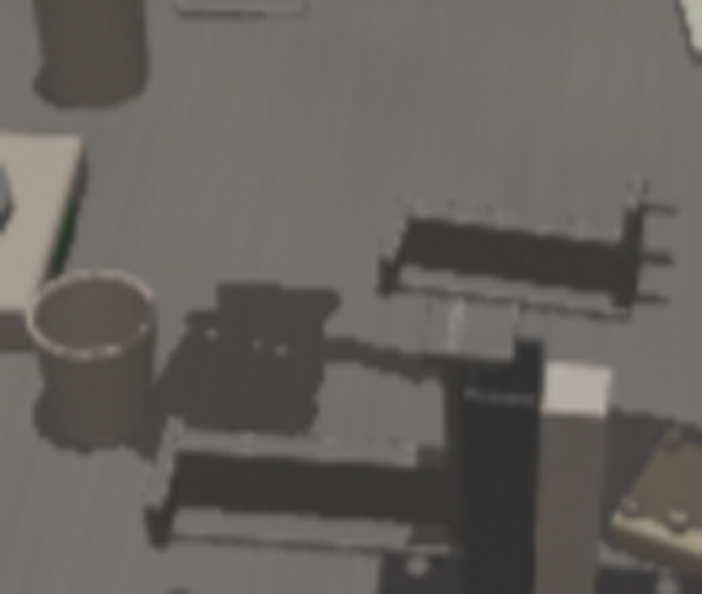

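View pics/s14o.png

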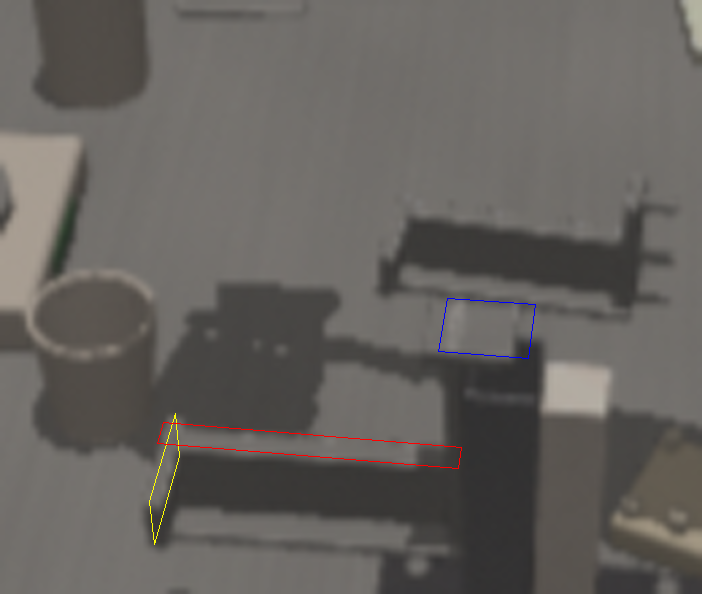

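View pics/t14.png

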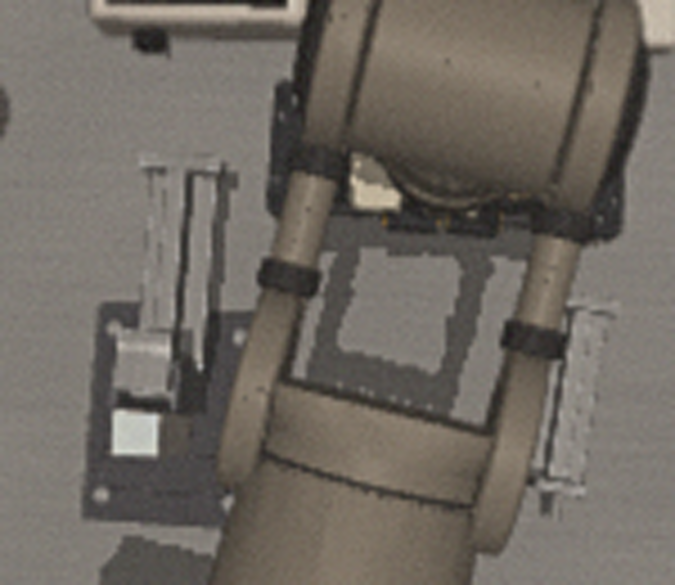

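Run:
```python
from h import *
print(robot.hand_in()); print(robot.observe()["time"])
```

```text
the job is handed in; nothing more can be done
None
the job is handed in; nothing more can be done
```

The clawed bracket is hanging on the upright by itself, with both claws in the top two slots and locked home. I handed the job in at about 21.5 s of the 72 s allowed.

**Hooking:** I found the slots with the wrist camera, about 2 mm from where the top camera first put the rail. The claws went in with only about 5 N against the upright. Lowered 9 to 11 mm, the bracket rested on the spring catch at the expected height. A light pull back met resistance after about 1.3 mm, so the claws were hooked.

**Locking:** I pressed the pad with the shut fingers. The catch gave way under roughly 15 to 20 N. The pad dropped about 10.5 mm, from about 0.241 to 0.2306 m, then did not move under 24 to 29 N. That puts the tabs at 0.1706 m, against about 0.170 to 0.173 m measured for the slot edge.

**Last checks:** The side view matches the locked pose closely. The top view shows the bracket square on the rail, and the look-alike bracket and cup look undisturbed in the final pictures. The arm was clear, with no meaningful force on it.

**What disagreed:**
- The wrist and top cameras differed by about 3 to 8 mm on where the bracket stood along its length. Contact settled that.
- The first pushes on the pad, at 12 to 20 N, carried about 4 to 7 N of sideways force and did not lock it. I took most of that out before it dropped.
- The final push to confirm the stop again carried up to about 9 N sideways.

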